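# Level the proving shelf

## Robot

A 7-joint arm with a two-finger parallel gripper is mounted at the origin on the work surface. World frame = base frame: x ahead of the robot, y to its left, z up, the work surface at z = 0. Lengths are in m, angles in rad, forces in N, time in s.
With the tool pointing down it reaches from about 0.425 to 0.925 m from the base axis. Payload 6.8 kg.
Tool frame: the origin (TCP) lies on the centre line of the jaws, within the pads' length; the fingertips stand 22 mm ahead of it and the grasp point (between the pads) lies 3 mm ahead of it (env.tips_ahead is the distance from the TCP to the fingertips, in m); z points along the fingers, y is the direction in which the jaws open and shut (so a half turn about z gives the same grasp; the last joint's range is limited). The gripper opens to 85 mm and grips with 20 to 120 N. Pads are 22 mm wide; open, the fingers measure 114 mm over their backs; the gripper's body (76 mm by 85 mm) begins 54 mm behind the grasp point. The pads swing forward as they close: fully open they stand 13 mm farther back than shut.
Start: joints at [1.078, 0.477, 0.022, 1.555, -0.011, 1.109, -0.083], TCP at [0.253, -0.626, 0.253] pointing down, gripper open.
Joint ranges: [-2.96, 2.96], [-0.34, 2.1], [-1.41, 1.46], [0.24, 2.44], [-1.37, 4.51], [0.17, 1.92], [-2.96, 2.96]. Speed limits (rad/s): [2.39, 2.39, 3.14, 3.14, 3.14, 3.14, 3.14].

## Interface

Orientations are given as a unit quaternion [w, x, y, z].
In Python, from bench import env, cams, ticket gives the robot as it stands.
- The arm moves only by the tool move_arm, never from a script. Its arguments are lists of equal length, an entry for each row: "fingers": the gripper command: -1 is fully open, 1 is shut, values between are in proportion; "delta_pos": the shift along the tool's x, y, z in cm, a list of three; "yaw": the turn about the tool's z in rad. A call has 1 to 12 rows; each row shifts and turns the commanded pose from where the row before left it, along the tool's axes as they then stand; what a row does not reach is not made up. A row lasts 1/12 s, in which the tool goes at most 41.7 mm and 7.16 degrees, less where a joint would pass 70% of its speed; a pose out of reach is approached as far as the arm can. A call is refused whole if a number of a shift passes 4.17 or a number of a turn 0.125, either way. A call with a gripper value outside its range is refused whole. The fingers move at their own pace and stop on an object; "newtons" is the grip in N (left out, the last holds). Time passes only in rows, so rows that do not move let the fingers close. It gives the time, the measured TCP pose, the force and the opening at its end, in the units of the state.
- env.get_state(): the state, without advancing time (a new reading comes with each control period).
- cams.read_camera(name): name is "side" or "top" or "wrist"; returns (picture, depth): 384x512x3 uint8, red, green, blue; 384x512 float32, m along the optical axis (not along the pixel's ray), 0 where there is no reading.
- cams.camera_model(name): a dict with "fx", "fy", "cx", "cy" (pixels), "extrinsics" (4x4, takes a point from camera to world coordinates). Camera axes: x right, y down, z forward; pixel columns grow to the right and rows downward; lengths in m; the calibration is good to about 2 mm. A picture is of the moment at which its call begins: read the wrist's pose just before it. camera_model takes no time and is no camera call; for the wrist camera it gives the pose at the moment of the call.
- ticket.finish_job(): hands the job in, once; it reports no verdict.
The state is a dict: "t": time; "qpos": joint angles; "dq": joint speeds; "tau": joint torques, N m; "ee_pos": TCP position; "ee_rot": TCP orientation; "force": force on the tool from outside, world axes, zero at the start; "wrist_torque": the same for the moment, N m; "gripper_width": finger opening in m.
Only numpy, scipy, OpenCV 4.12 (cv2) and the standard library are available. Lean on these libraries where they do the work, as an engineer would, in place of code of your own. Each camera call takes 0.05 s, during which the arm holds its last target.

## Task

Set the fallen spirit level upright on its base on the proving shelf, lying along the shelf, then turn the shelf's screw foot until the bubble sits between the two black lines. Then press straight down on the middle of the spirit level with the fingers, steadily with about 10 N (clear of the foot's knob), and finish while still pressing, with the bubble between the lines. Do not let the level come off the shelf, and leave the bread tin, shaker and scraper alone.

Things in the scene. Friction and masses are not known exactly. Their poses are not given: they have to be found in the camera images.
- shelf_mid (a point): Centre of the plywood shelf's top face, 70 mm above the table. Shelf 240 mm wide (own x), 320 long (own y, toward the screw foot), 18 thick; own z its upward normal. It rocks on a pin along own x, 28 mm below this point; the foot sets its tilt. At the start the foot end is 0.017 to 0.032 rad too low. Pressing far from the pin bends it a little (10 N at 100 mm: 0.003 rad).
- foot (a joint): Turn of the screw foot's knob about its vertical axis, rad, positive anticlockwise from above; stays where left (stiff, 0.2 N m). CLOCKWISE (value falls) raises the foot end of the shelf, 0.011 rad of shelf tilt per rad of turn (steep quick thread); anticlockwise lowers it. The value at which the shelf is level differs every time: go by the bubble.
- foot_grip (a point): On the axis of the foot's black knob, 118 mm above the table (does not rise as it turns), 200 mm from the shelf's middle toward its +y. The knob is an upright bar 50 mm long (own x), 16 thick (own y: pinch across this), from 99 to 129 mm above the table, on a 48 mm disc at 92 to 100 mm. Own z up; axes turn with the knob.
- level: Aluminium spirit level, L section, 180 mm long (own y), 0.45 kg. Origin: middle of its base, 66 mm wide (own x -33 to 33). Tall part, x -33 to -7, is 42 high; x -7 to 33 is a ledge 8 thick. Own z is up when upright. At the start it lies on its back (-x face), along the shelf, own z toward the robot, the ledge standing upright as a plate 66 mm above the shelf.
- ledge (a point): Middle of the ledge's upper face on the level (own x 13 mm, z 8 mm from its origin; axes as level), a free flat strip 40 x 180 mm. While the level is fallen this face looks toward the robot, above the tall part (26 mm high then); pushing the plate's upper part away from the robot tips the level over its lower edge onto its base.
- bubble (a joint): Bubble's middle, offset from the middle of the vial along the level's own y, m. The vial (50 mm) lies in the middle of the tall part's top face, with two black lines 25 mm apart. The bubble, 16 mm long, floats to the higher end, 1.0 m per rad of tilt (10 mm for 0.010 rad), settles in about 2 s and stops at +-16 mm, where it starts. Between the lines: within 4.5 mm of 0.
- tin: Bystander: dark steel bread tin 110 x 220 x 75 mm high, on the table to the robot's left. Origin under its centre.
- shaker: Bystander: aluminium flour shaker can, 68 mm across, 120 mm high, on the table to the robot's right. Origin under its centre.
- scraper: Bystander: steel dough scraper with wooden grip, 110 x 75 mm, 24 mm high, on the table to the robot's right. Origin under the blade's centre.
Not all that is in view belongs to the job. What is shaped like the level but orange, pink or purple is not meant.

How it is judged:
By the outcome, as a careful person would: the job done as asked, in the order asked, and still so for the second after the job is handed in, while the arm keeps its last pose, push and grip.
It also fails if it takes over 72 s, if anything falls off the work surface, if the arm or the gripper's body presses on something with over 40 N, if the wrist force passes 120 N, or if a joint passes its speed limit or range.

## Working session

There is one attempt and no reset: what is moved stays moved. The work goes in short steps, Python scripts to look and compute and a tool call to move; the robot and the scene stay as the last step left them, time stands still between calls to the robot, and variables do not carry over. Pictures are saved under pics/ and viewed, and the job is handed in when it is done.

Besides the shell and the picture viewer there is one more tool, called after ">>>" in YAML: its name, and indented under it one key for each argument. move_arm: Moves the arm, as the interface text tells. Its arguments: {"type":"object","properties":{"fingers":{"type":"array","items":{"type":"number"}},"delta_pos":{"type":"array","items":{"type":"array","items":{"type":"number"}}},"yaw":{"type":"array","items":{"type":"number"}},"newtons":{"type":"number"}},"required":["fingers","delta_pos","yaw"]}

```bash
mkdir -p pics; ls
cat > h.py <<'E'
import numpy as np, cv2
from bench import env, cams, ticket
def ray(m,u,v):
    E=np.array(m["extrinsics"]);d=np.array([(u-m["cx"])/m["fx"],(v-m["cy"])/m["fy"],1.0])
    return E[:3,3],E[:3,:3]@d
def onz(m,u,v,z):
    o,d=ray(m,u,v);return o+d*(z-o[2])/d[2]
def dep(m,D,u,v):
    o,d=ray(m,u,v);return o+d*D[int(v),int(u)]
def two(m1,p1,m2,p2):
    o1,d1=ray(m1,*p1);o2,d2=ray(m2,*p2)
    s=np.linalg.lstsq(np.c_[d1,-d2],o2-o1,rcond=None)[0]
    a=o1+d1*s[0];b=o2+d2*s[1];return (a+b)/2,np.linalg.norm(a-b)
def snap(n,tag):
    m=cams.camera_model(n);I,D=cams.read_camera(n)
    cv2.imwrite(f"pics/{tag}.png",I[:,:,::-1]);np.save(f"pics/{tag}.npy",D);return m,I,D
E
python3 - <<'E'
from h import *
for n in("side","top","wrist"):
    m,I,D=snap(n,n+"0");print(n,m)
print(env.get_state())
E
```

```text
pics
side {'fx': 432.1129427106506, 'fy': 432.1129427106506, 'cx': 254.62422865279768, 'cy': 189.74350447804898, 'extrinsics': array([[-0.96626532, -0.17338534,  0.19044384,  0.25908696],
       [-0.25742886,  0.62764563, -0.73470494,  1.1551834 ],
       [ 0.00785582, -0.75894564, -0.65110659,  1.1225159 ],
       [ 0.        ,  0.        ,  0.        ,  1.        ]])}
top {'fx': 392.22917764651993, 'fy': 392.22917764651993, 'cx': 254.26303521397963, 'cy': 188.46978621121087, 'extrinsics': array([[ 0.01550379, -0.98833852,  0.15148139,  0.33672656],
       [-0.99974565, -0.01780447, -0.01384326, -0.01391225],
       [ 0.01637888, -0.15122824, -0.98836317,  1.54263547],
       [ 0.        ,  0.        ,  0.        ,  1.        ]])}
wrist {'fx': 312.08163210281066, 'fy': 312.08163210281066, 'cx': 254.78475743678234, 'cy': 192.43965445964272, 'extrinsics': array([[ 3.74757491e-01, -8.76657565e-01, -3.01709025e-01,
         3.30696410e-01],
       [-9.27122421e-01, -3.54680025e-01, -1.21021058e-01,
        -5.92857930e-01],
       [-9.16138279e-04,  3.25074750e-01, -9.45687881e-01,
         3.72162972e-01],
       [ 0.00000000e+00,  0.00000000e+00,  0.00000000e+00,
         1.00000000e+00]])}
{'t': 0.15, 'qpos': array([ 1.07789411,  0.47756278,  0.02233363,  1.55617252, -0.01149448,
        1.10925464, -0.0830919 ]), 'dq': array([-0.00049463, -0.00198829,  0.00052864, -0.00197689,  0.00179259,
       -0.00190327, -0.00118812]), 'tau': array([ 2.79986387e-03, -5.96927834e+01,  1.61042433e+00, -2.81489664e+01,
        1.26539855e-02,  6.52565126e-03,  4.75774939e-06]), 'ee_pos': array([ 0.25323888, -0.62527751,  0.25260247]), 'ee_rot': array([-6.13527510e-04,  9.81543868e-01,  1.91236065e-01, -1.62529935e-04]), 'force': array([0.05368947, 0.45732699, 0.6316873 ]), 'wrist_torque': array([ 0.01004741, -0.00383094, -0.01398251]), 'gripper_width': 0.0852368980912921}
```

View pics/side0.png

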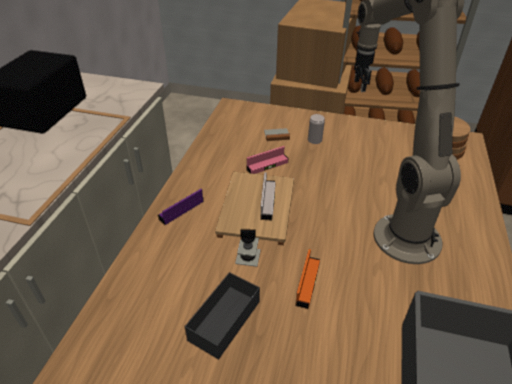

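View pics/top0.png

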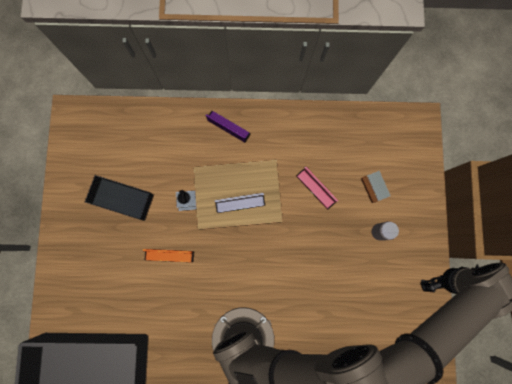

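View pics/wrist0.png

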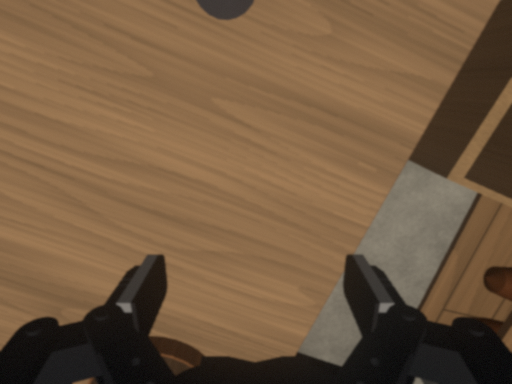

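Side view: the shelf is at about (257,205), the grey level on it at (268,197) and the black knob at (248,240). Top view: level (241,203), foot (184,198). The candidates for the level are silver (241,203), orange (168,256), pink (316,188) and purple (228,126) in the top view. I choose the silver one on the shelf and check it in a crop.

Run:
```python
import cv2,numpy as np
a=cv2.imread("pics/side0.png")[165:275,205:310];b=cv2.imread("pics/top0.png")[150:240,165:290]
a=cv2.resize(a,None,fx=5,fy=5,interpolation=2)[:550,:];b=cv2.resize(b,None,fx=5,fy=5,interpolation=2)
cv2.imwrite("pics/c_side.png",a);cv2.imwrite("pics/c_top.png",b)
```

```text
(no output)
```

View pics/c_side.png

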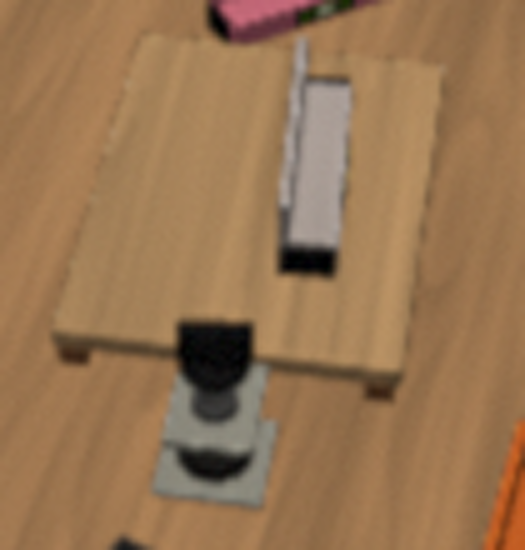

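View pics/c_top.png

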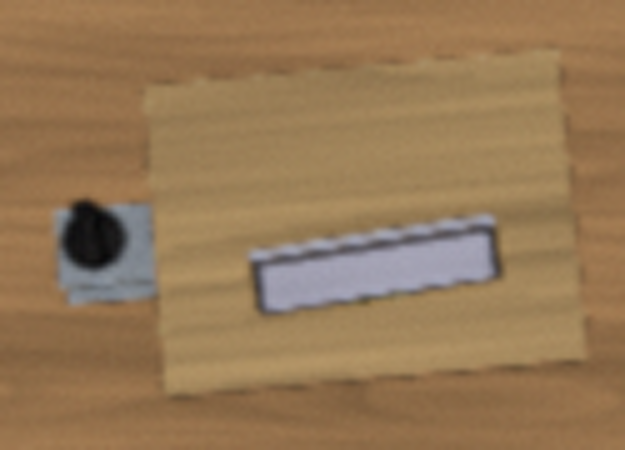

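The crops show the silver L section lying on its back with the plate upright (side crop ~(292,140)), and the tall part in front of it. The knob bar is at top crop ~(93,235), side crop (215,345).

Run:
```python
from h import *
mt=cams.camera_model("top");ms=cams.camera_model("side")
T=lambda p:(p[0]/5+165-.4,p[1]/5+150-.4); S=lambda p:(p[0]/5+205-.4,p[1]/5+165-.4)
ct=[(147,88),(558,50),(583,355),(167,392)];cs=[(55,335),(140,38),(440,65),(400,372)]
for a,b in zip(ct,cs): print("shelf",onz(mt,*T(a),.07).round(4),onz(ms,*S(b),.07).round(4),two(mt,T(a),ms,S(b)))
# level: tall part top face (z .07+.026) near edge corners
for p in [(258,265),(490,232),(500,276),(265,312)]: print("tall",onz(mt,*T(p),.096).round(4))
for p in [(308,80),(350,82),(337,250),(288,245)]: print("tall side",onz(ms,*S(p),.096).round(4))
for p in [(250,252),(493,215)]: print("plate top",onz(mt,*T(p),.136).round(4))
for p in [(302,40),(288,210)]: print("plate side",onz(ms,*S(p),.136).round(4))
print("knob", onz(mt,*T((85,204)),.129).round(4),onz(mt,*T((93,238)),.1).round(4))
print("knobside",[onz(ms,*S(p),.129).round(4) for p in[(179,323),(252,323),(179,335),(250,335)]])
D=np.load("pics/top0.npy");
for p in [(300,220),(380,206)]: 
    u,v=T(p);print(dep(mt,D,u,v))
```

```text
shelf [0.6405 0.197  0.07  ] [0.6377 0.211  0.07  ] (array([0.64292587, 0.19885676, 0.05645992]), np.float64(0.0006942154421420466))
shelf [ 0.6763 -0.1172  0.07  ] [ 0.6775 -0.1116  0.07  ] (array([ 0.67837335, -0.11737156,  0.06512999]), np.float64(0.001970040799148992))
shelf [ 0.4422 -0.1376  0.07  ] [ 0.4438 -0.1414  0.07  ] (array([ 0.44256981, -0.13726675,  0.0733618 ]), np.float64(0.0012554663982404634))
shelf [0.4094 0.1731 0.07  ] [0.4071 0.1827 0.07  ] (array([0.40912836, 0.17423269, 0.06079622]), np.float64(0.0014738134871057937))
tall [0.5029 0.106  0.096 ]
tall [ 0.5307 -0.0656  0.096 ]
tall [ 0.4979 -0.0735  0.096 ]
tall [0.4681 0.0998 0.096 ]
tall side [ 0.5311 -0.0654  0.096 ]
tall side [ 0.5003 -0.0715  0.096 ]
tall side [0.4684 0.1072 0.096 ]
tall side [0.502  0.1113 0.096 ]
plate top [0.5077 0.1088 0.136 ]
plate top [ 0.5378 -0.0662  0.136 ]
plate side [ 0.5358 -0.0617  0.136 ]
plate side [0.5008 0.1192 0.136 ]
knob [0.5415 0.2301 0.129 ] [0.5204 0.2281 0.1   ]
knobside [array([0.5437, 0.233 , 0.129 ]), array([0.4987, 0.2207, 0.129 ]), array([0.5407, 0.2431, 0.129 ]), array([0.4972, 0.2312, 0.129 ])]
[0.54154815 0.07782453 0.06429564]
[0.55263407 0.01715817 0.06946595]
```

Run:
```python
from h import *
mt=cams.camera_model("top");ms=cams.camera_model("side")
T=lambda p:(p[0]/5+165-.4,p[1]/5+150-.4); S=lambda p:(p[0]/5+205-.4,p[1]/5+165-.4)
print(two(mt,T((493,215)),ms,S((302,40))),two(mt,T((250,252)),ms,S((288,210))))
print(two(mt,T((490,232)),ms,S((308,80))),two(mt,T((265,312)),ms,S((337,250))))
print(env.tips_ahead)
d=np.array([.44-.253,.02+.626]);a=.385
print(d@[np.cos(a),np.sin(a)],d@[np.sin(a),-np.cos(a)])
```

```text
(array([ 0.53758173, -0.06645483,  0.13219126]), np.float64(0.0014349975648278097)) (array([0.50596772, 0.10924365, 0.12664197]), np.float64(0.00568736273956852))
(array([ 0.53091027, -0.06562417,  0.09583947]), np.float64(0.0004693832076565698)) (array([0.46925741, 0.10040397, 0.08931746]), np.float64(0.0010395410131925841))
0.022
0.4159225092487714 -0.5284822289350947
```

>>> move_arm:
  fingers: [-1,-1,-1,-1,-1,-1,-1,-1,-1]
  delta_pos:
    - [2.3,-2.95,0]
    - [2.3,-2.95,0]
    - [2.3,-2.95,0]
    - [2.3,-2.95,0]
    - [2.3,-2.95,0]
    - [2.3,-2.95,0]
    - [2.3,-2.95,0]
    - [2.3,-2.95,0]
    - [2.3,-2.95,0]
  yaw: [0,0,0,0,0,0,0,0,0]

```text
t: 0.9
ee_pos: [0.3456, -0.3, 0.2532]
ee_rot: [0.0, 0.982, 0.191, -0.0]
force: [1.4, 0.9, 0.7]
gripper_width: 0.0857
```

>>> move_arm:
  fingers: [-1,-1,-1,-1,-1,-1,-1,-1,-1]
  delta_pos:
    - [2.3,-2.95,0]
    - [2.3,-2.95,0]
    - [2.3,-2.95,0]
    - [2.3,-2.95,0]
    - [2.3,-2.95,0]
    - [2.3,-2.95,0]
    - [2.3,-2.95,0]
    - [2.3,-2.95,0]
    - [2.3,-2.95,0]
  yaw: [0,0,0,0,0,0,0,0,0]

```text
t: 1.65
ee_pos: [0.4378, 0.0236, 0.2534]
ee_rot: [0.0, 0.982, 0.191, 0.0]
force: [1.0, -1.0, 1.3]
gripper_width: 0.0853
```

Run:
```python
from h import *
s=env.get_state();print(s["t"],s["qpos"],s["ee_pos"],s["ee_rot"])
m,I,D=snap("wrist","w1");
```

```text
1.65 [ 0.25790569  0.11544298 -0.48298184  2.06525655  0.06511264  0.97475614
 -1.44515792] [0.43775637 0.02362446 0.25339504] [1.72532516e-04 9.81572181e-01 1.91091625e-01 1.20104565e-04]
```

View pics/w1.png

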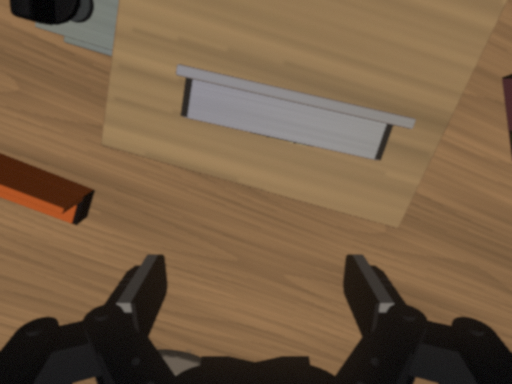

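Wrist view: the level's plate top edge runs (178,68)–(413,122), the tall part's near edge (183,115)–(377,159), the shelf's near corners are (103,143) and (400,225), and the knob is at (48,8).

Run:
```python
from h import *
m=cams.camera_model("wrist");mt=cams.camera_model("top")
T=lambda p:(p[0]/5+165-.4,p[1]/5+150-.4)
f=lambda n,ps,z:print(n,[onz(m,*p,z)[:2].round(4) for p in ps])
f("shelf",[(103,143),(400,225)],.07)
f("tallnear",[(183,115),(377,159)],.096); f("talltop far",[(190,81),(391,127)],.096)
f("plate",[(178,68),(413,122)],.136)
for w,t in [((183,115),(265,312)),((378,159),(500,276)),((180,66),(250,252)),((413,120),(493,215)),((103,143),(167,392)),((400,225),(583,355))]:
    print(two(m,w,mt,T(t)))
D=np.load("pics/w1.npy")
for p in [(240,112),(300,128),(280,93),(350,109),(440,100),(300,180)]: print(p,dep(m,D,*p).round(4))
```

```text
shelf [array([0.4115, 0.1818]), array([ 0.4465, -0.1318])]
tallnear [array([0.471 , 0.1133]), array([ 0.5013, -0.0617])]
talltop far [array([0.4998, 0.1166]), array([ 0.5311, -0.0588])]
plate [array([0.5072, 0.1197]), array([ 0.5385, -0.0545])]
(array([0.46994945, 0.10556754, 0.10343638]), np.float64(0.013531741211535725))
(array([ 0.50052588, -0.07444964,  0.07004984]), np.float64(0.0004771682028172602))
(array([0.50713942, 0.10935413, 0.16363789]), np.float64(0.00814819136789885))
(array([ 0.54210806, -0.06730675,  0.10827056]), np.float64(0.0007709859108413136))
(array([0.41142193, 0.17590922, 0.07583966]), np.float64(0.008333729241633211))
(array([ 0.44345278, -0.13880365,  0.0586564 ]), np.float64(0.0010344730876969944))
(240, 112) [0.4922 0.0685 0.0949]
(300, 128) [0.4999 0.0148 0.097 ]
(280, 93) [0.5194 0.0458 0.1357]
(350, 109) [ 0.5288 -0.0063  0.1366]
(440, 100) [ 0.5711 -0.0983  0.0729]
(300, 180) [ 0.451  -0.0121  0.07  ]
```

>>> move_arm:
  fingers: [-1,-1,-1,-1,-1,-1,-1,-1,-1,-1,-1,-1]
  delta_pos:
    - [0,0,0]
    - [0,0,0]
    - [0,0,0]
    - [0,0,0]
    - [0,0,0]
    - [0,0,0]
    - [0,0,0]
    - [0,0,0]
    - [0,0,0]
    - [0,0,0]
    - [0,0,0]
    - [0,0,0]
  yaw: [-0.12,-0.12,-0.12,-0.12,-0.12,-0.12,-0.12,-0.12,-0.12,-0.12,-0.12,-0.12]

```text
t: 2.7
ee_pos: [0.4376, 0.0216, 0.2532]
ee_rot: [-0.0, 0.61, 0.793, -0.0]
force: [-0.2, 0.0, 1.0]
gripper_width: 0.0854
```

>>> move_arm:
  fingers: [-1,-1,-1,-1,-1,-1,-1,-1,-1,-1,-1,-1]
  delta_pos:
    - [0,0,0]
    - [0,0,0]
    - [0,0,0]
    - [0,0,0]
    - [0,0,0]
    - [0,0,0]
    - [0,0,0]
    - [0,0,0]
    - [0,0,0]
    - [0,0,0]
    - [0,0,0]
    - [0,0,0]
  yaw: [-0.12,-0.12,-0.12,-0.12,-0.12,-0.12,-0.12,-0.12,-0.12,-0.12,-0.12,-0.1]

```text
t: 3.7
ee_pos: [0.4376, 0.0216, 0.2532]
ee_rot: [-0.0, -0.055, 0.999, -0.0]
force: [-0.3, -0.1, 0.6]
gripper_width: 0.0851
```

Run:
```python
from h import *
s=env.get_state();print(s["ee_pos"],s["qpos"])
m,I,D=snap("wrist","w2")
for p in [(155,258),(158,262),(150,258),(355,258),(352,262),(150,275),(158,280),(352,280)]:
    q=dep(m,D,*p);print(p,q.round(4),(q-s["ee_pos"]).round(4))
```

```text
[0.4375702  0.02158848 0.25316139] [ 0.50935831  0.14787471 -0.75183329  2.05257814  0.12124752  0.98441668
  1.37553569]
(155, 258) [ 0.4316 -0.0232  0.2501] [-0.006  -0.0448 -0.0031]
(158, 262) [ 0.4322 -0.0213  0.2521] [-0.0053 -0.0429 -0.0011]
(150, 258) [ 0.4313 -0.0252  0.2509] [-0.0063 -0.0468 -0.0023]
(355, 258) [0.4214 0.0657 0.2509] [-0.0162  0.0441 -0.0023]
(352, 262) [0.4218 0.0635 0.2539] [-0.0158  0.0419  0.0008]
(150, 275) [ 0.4317 -0.0214  0.2629] [-0.0059 -0.043   0.0097]
(158, 280) [ 0.4395 -0.0204  0.255 ] [ 0.0019 -0.042   0.0019]
(352, 280) [0.4296 0.0646 0.2559] [-0.008   0.043   0.0027]
```

View pics/w2.png

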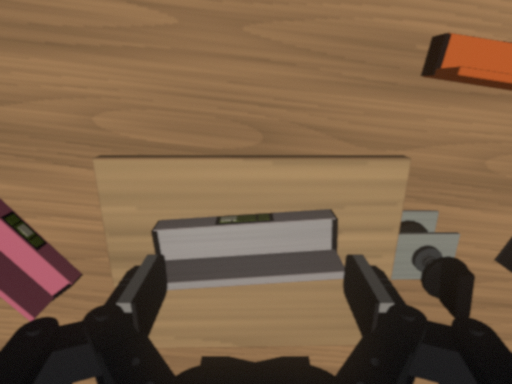

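The wrist view shows the shelf, the fallen level lengthwise between the fingertips (vial at (245,218)), and the knob at (455,285). I go down behind the plate and push.

>>> move_arm:
  fingers: [-1,-1,-1,-1,-1,-1,-1]
  delta_pos:
    - [0,0,4]
    - [0,0,4]
    - [0,0,4.1]
    - [0,0,0]
    - [-2,0,0]
    - [-2,0,0]
    - [-0.5,0,0]
  yaw: [0,0,0,0,0,0,0]

```text
t: 4.33
ee_pos: [0.4862, 0.0271, 0.1345]
ee_rot: [0.002, -0.051, 0.999, 0.001]
force: [1.6, 1.0, -0.6]
gripper_width: 0.0851
```

>>> move_arm:
  fingers: [-1,-1,-1,-1,-1,-1]
  delta_pos:
    - [-0.4,0,0]
    - [-0.4,0,0]
    - [-0.4,0,0]
    - [-0.4,0,0]
    - [-0.4,0,0]
    - [0,0,0]
  yaw: [0,0,0,0,0,0]

```text
t: 4.83
ee_pos: [0.5028, 0.0286, 0.1325]
ee_rot: [0.0, -0.052, 0.999, -0.0]
force: [-0.8, -0.3, 1.0]
gripper_width: 0.0854
```

Run:
```python
from h import *
s=env.get_state();print(s["ee_pos"],s["force"])
m,I,D=snap("wrist","w3");m2,J,D=snap("side","s3")
cv2.imwrite("pics/c3.png",np.vstack([I[:,:,::-1],cv2.resize(J[150:260,190:320,::-1],(512,433))])[:,:][:600*2])
```

```text
[0.50277109 0.02855669 0.13248823] [-0.83132203 -0.3241712   0.98206663]
```

View pics/w3.png

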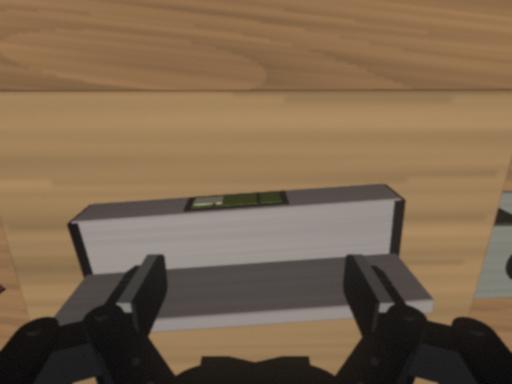

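View pics/s3.png

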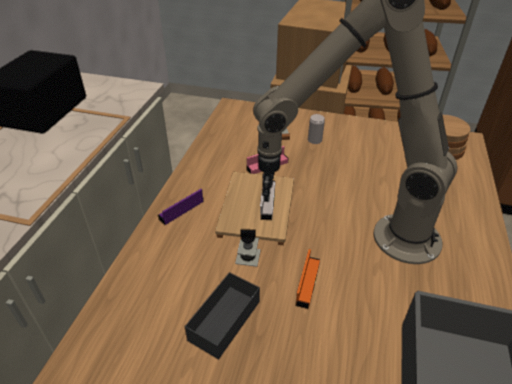

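>>> move_arm:
  fingers: [-1,-1,-1,-1,-1,-1]
  delta_pos:
    - [-0.3,0,0]
    - [-0.3,0,0]
    - [-0.3,0,0]
    - [-0.3,0,0]
    - [-0.3,0,0]
    - [0,0,0]
  yaw: [0,0,0,0,0,0]

```text
t: 5.43
ee_pos: [0.5181, 0.0302, 0.1323]
ee_rot: [0.0, -0.051, 0.999, 0.0]
force: [0.4, 0.0, 0.1]
gripper_width: 0.0854
```

Run:
```python
from h import *
m,I,D=snap("wrist","w4")
```

```text
(no output)
```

View pics/w4.png

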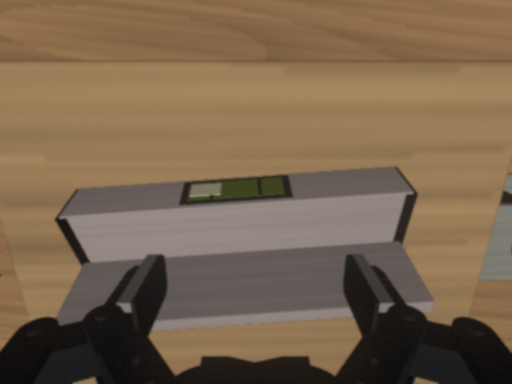

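It is tipping: more of the vial face shows, at (235,190). I keep pushing.

>>> move_arm:
  fingers: [-1,-1,-1,-1,-1,-1,-1]
  delta_pos:
    - [-0.3,0,0]
    - [-0.3,0,0]
    - [-0.3,0,0]
    - [-0.3,0,0]
    - [-0.3,0,0]
    - [-0.3,0,0]
    - [0,0,0]
  yaw: [0,0,0,0,0,0,0]

```text
t: 6.07
ee_pos: [0.5362, 0.0321, 0.1324]
ee_rot: [0.0, -0.051, 0.999, 0.0]
force: [0.4, -0.3, 0.2]
gripper_width: 0.0855
```

Run:
```python
from h import *
m,I,D=snap("wrist","w5")
```

```text
(no output)
```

View pics/w5.png

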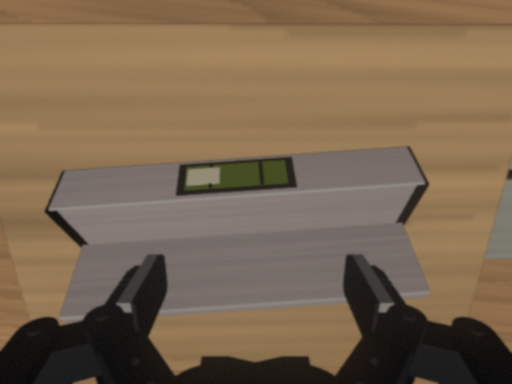

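>>> move_arm:
  fingers: [-1,-1,-1,-1,-1,-1]
  delta_pos:
    - [-0.3,0,0]
    - [-0.3,0,0]
    - [-0.3,0,0]
    - [-0.3,0,0]
    - [0,0,0]
    - [0,0,0]
  yaw: [0,0,0,0,0,0]

```text
t: 6.62
ee_pos: [0.5474, 0.0333, 0.1323]
ee_rot: [0.0, -0.052, 0.999, 0.0]
force: [-0.2, 0.8, -0.3]
gripper_width: 0.0852
```

Run:
```python
from h import *
m,I,D=snap("wrist","w6")
```

```text
(no output)
```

View pics/w6.png

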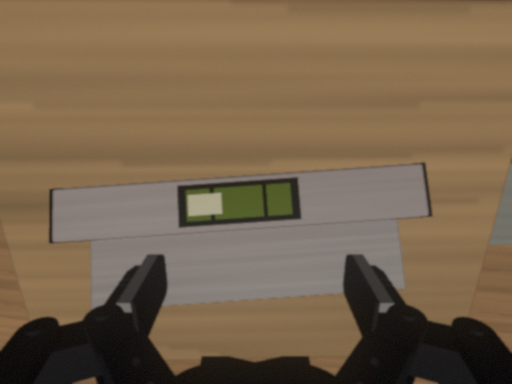

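The level is upright with the vial on top at (240,202) and the bubble at the far (−y) end, but still about 0.06 rad off the shelf. I back off and square it gently with both open fingertips.

>>> move_arm:
  fingers: [-1,-1,-1,-1,-1,-1,-1,-1,-1,-1]
  delta_pos:
    - [0,0,-2.5]
    - [0,0,-2.5]
    - [2,0,0]
    - [3,0,0]
    - [3,0,0]
    - [0.5,0,0]
    - [0,0,2.5]
    - [0,0,3]
    - [0,0,2.2]
    - [0,0,0]
  yaw: [0,0,0,0,0,0,0,0,0,0]

```text
t: 7.5
ee_pos: [0.4602, 0.024, 0.1021]
ee_rot: [-0.003, -0.052, 0.999, 0.0]
force: [-0.5, -0.3, -0.7]
gripper_width: 0.0855
```

Run:
```python
from h import *
s=env.get_state();print(s["ee_pos"],s["ee_rot"])
m,I,D=snap("wrist","w7")
for p in [(150,330)]:pass
```

```text
[0.4601718  0.02398356 0.10209812] [-3.13374943e-03 -5.16840372e-02  9.98658570e-01  3.76644866e-05]
```

View pics/w7.png

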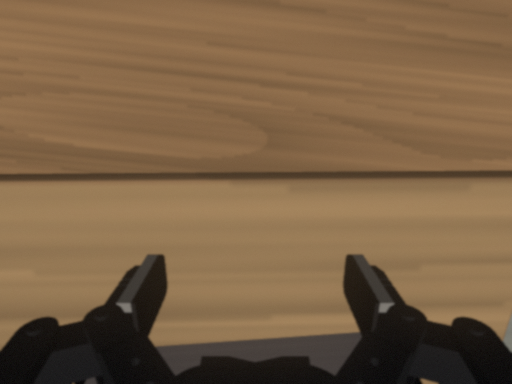

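Run:
```python
from h import *
m=cams.camera_model("wrist");s=env.get_state()
E=m["extrinsics"].copy();E[:3,3]+=np.array([.5474,.0333,.1323])-s["ee_pos"]
m["extrinsics"]=E
for p in [(50,189),(423,163),(430,216),(50,242)]:print(onz(m,*p,.112).round(4))
```

```text
[ 0.5197 -0.0662  0.112 ]
[0.4893 0.1061 0.112 ]
[0.5148 0.1168 0.112 ]
[ 0.5482 -0.0692  0.112 ]
```

>>> move_arm:
  fingers: [-1,-1,-1,-1,-1,-1,-1]
  delta_pos:
    - [-1.2,0,0]
    - [-0.5,0,0]
    - [-0.4,0,0]
    - [-0.4,0,0]
    - [-0.4,0,0]
    - [-0.4,0,0]
    - [0,0,0]
  yaw: [0,0,0,0,0,0,0]

```text
t: 8.13
ee_pos: [0.4964, 0.028, 0.1056]
ee_rot: [0.001, -0.051, 0.999, 0.0]
force: [-0.5, -0.1, 1.0]
gripper_width: 0.0855
```

Run:
```python
from h import *
s=env.get_state();print(s["ee_pos"],s["force"])
m,I,D=snap("wrist","w8")
```

```text
[0.49639547 0.02797854 0.10561824] [-0.50651663 -0.05206655  1.01973881]
```

View pics/w8.png

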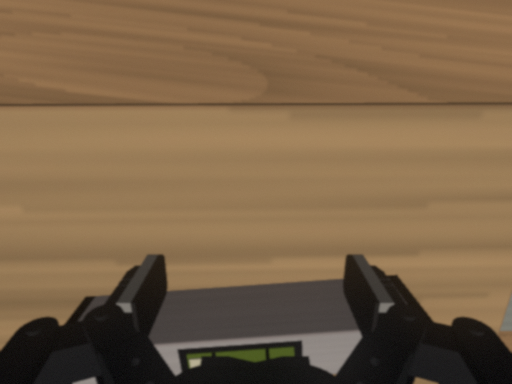

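>>> move_arm:
  fingers: [-1,-1,-1,-1,-1]
  delta_pos:
    - [-0.4,0,0]
    - [-0.4,0,0]
    - [-0.4,0,0]
    - [-0.4,0,0]
    - [0,0,0]
  yaw: [0,0,0,0,0]

```text
t: 8.6
ee_pos: [0.5119, 0.0298, 0.1052]
ee_rot: [-0.0, -0.052, 0.999, 0.0]
force: [-0.2, -0.0, 1.2]
gripper_width: 0.0855
```

Run:
```python
from h import *
s=env.get_state();print(s["ee_pos"],s["force"])
m,I,D=snap("wrist","w9")
```

```text
[0.51188375 0.02984023 0.10523345] [-0.19875243 -0.0402327   1.15261518]
```

View pics/w9.png

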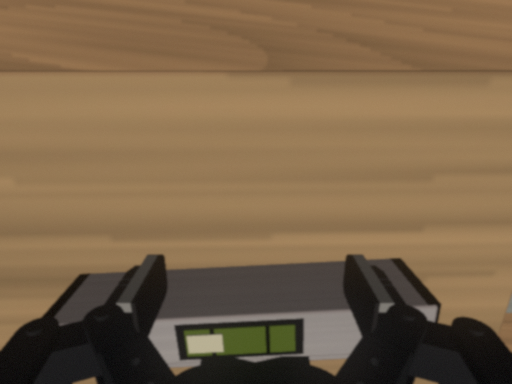

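>>> move_arm:
  fingers: [-1,-1,-1,-1,-1]
  delta_pos:
    - [-0.4,0,0]
    - [-0.4,0,0]
    - [-0.4,0,0]
    - [-0.3,0,0]
    - [0,0,0]
  yaw: [0,0,0,0,0]

```text
t: 9.07
ee_pos: [0.5272, 0.031, 0.1052]
ee_rot: [0.0, -0.051, 0.999, 0.0]
force: [0.3, -1.5, -0.4]
gripper_width: 0.0854
```

Run:
```python
from h import *
s=env.get_state();print(s["ee_pos"],s["force"])
m,I,D=snap("wrist","w10")
```

```text
[0.52720564 0.03100627 0.10521898] [ 0.30380828 -1.46552729 -0.40497561]
```

View pics/w10.png

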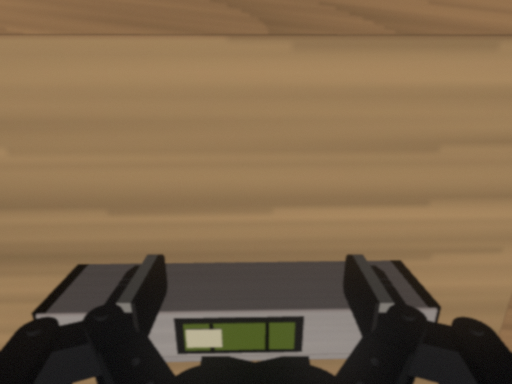

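The level is square with the shelf now (near bottom edge (80,264)–(398,261), shelf edge level at row 36). Next the knob.

>>> move_arm:
  fingers: [-1,-1,-1,-1,-1,-1,-1,-1,-1,-1]
  delta_pos:
    - [1,0,0]
    - [0.5,0,-2]
    - [0,0,-4]
    - [0,0,-4]
    - [-0.5,4,-1]
    - [-0.5,4,0]
    - [-0.5,4,0]
    - [-0.5,4,0]
    - [-0.5,3.8,0]
    - [0,0,0]
  yaw: [0,0,0,0,0,0,0,0,0,0]

```text
t: 9.95
ee_pos: [0.5137, 0.2385, 0.2166]
ee_rot: [0.001, -0.057, 0.998, 0.003]
force: [-0.3, 1.2, 0.3]
gripper_width: 0.0852
```

Run:
```python
from h import *
s=env.get_state();print(s["ee_pos"],s["qpos"][6])
m,I,D=snap("wrist","w11")
m,I,D=snap("top","t11")
cv2.imwrite("pics/c11.png",cv2.resize(I[150:240,165:290,::-1],None,fx=5,fy=5,interpolation=2))
```

```text
[0.51367684 0.23854306 0.21660078] 0.8432641953293158
```

View pics/w11.png

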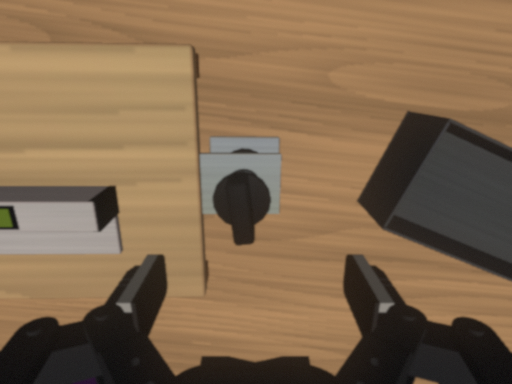

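View pics/c11.png

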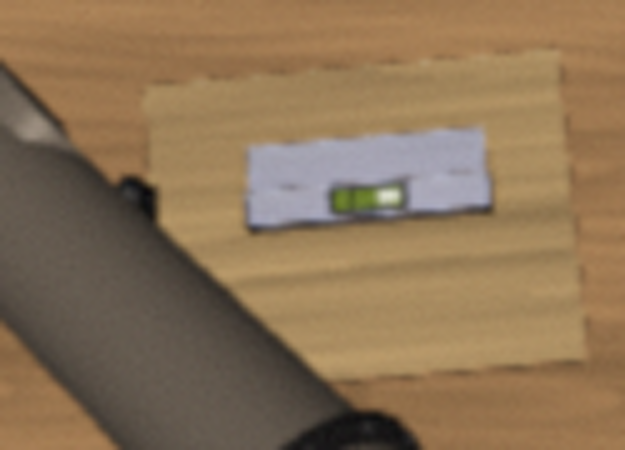

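Wrist view: the knob disc is at (242,200) and its upright bar runs (240,172)–(243,243). Top view: the level lies parallel to the shelf, bubble at its right end.

Run:
```python
from h import *
m=cams.camera_model("wrist");D=np.load("pics/w11.npy");I=cv2.imread("pics/w11.png")
s=env.get_state();print(s["ee_pos"],s["ee_rot"])
ps=[]
for v in range(150,260):
    for u in range(205,285):
        if I[v,u].max()<75 and D[v,u]>0:
            ps.append(dep(m,D,u,v))
ps=np.array(ps);t=ps[(ps[:,2]>.120)];print(len(t),t[:,2].mean(),np.percentile(t[:,2],95))
(c,wh,a)=cv2.minAreaRect((t[:,:2]*1000).astype(np.float32));print("bar rect",c,wh,a)
mu=t[:,:2].mean(0);w,V=np.linalg.eigh(np.cov((t[:,:2]-mu).T));print(mu,V[:,1],np.arctan(V[1,1]/V[0,1]))
d=ps[(ps[:,2]>.09)&(ps[:,2]<.104)];print("disc",cv2.minEnclosingCircle((d[:,:2]*1000).astype(np.float32)))
```

```text
[0.51488993 0.23102017 0.21539917] [ 1.95312172e-04 -5.36768684e-02  9.98558278e-01  3.47383499e-04]
1363 0.12660889473304981 0.12800818065584135
bar rect (520.3463745117188, 221.31578063964844) (48.958335876464844, 16.180875778198242) 12.754063606262207
[0.51804985 0.22132418] [-0.97319683 -0.22997374] 0.2320506998673166
disc ((519.4285888671875, 222.13450622558594), 24.0989990234375)
```

>>> move_arm:
  fingers: [-1,-1,-1,-1,-1,-1]
  delta_pos:
    - [-0.4,-0.3,0]
    - [0,0,2]
    - [0,0,2]
    - [0,0,0]
    - [0,0,0]
    - [0,0,0]
  yaw: [-0.12,0,0,0,0,0]

```text
t: 10.55
ee_pos: [0.5206, 0.2257, 0.1761]
ee_rot: [0.0, -0.111, 0.994, -0.0]
force: [0.5, 0.4, -0.4]
gripper_width: 0.0853
```

Run:
```python
from h import *
s=env.get_state();print(s["ee_pos"],s["ee_rot"])
m,I,D=snap("wrist","w12")
ps=[]
for v in range(100,330):
    for u in range(205,295):
        if I[v,u].max()<75 and D[v,u]>0: ps.append(dep(m,D,u,v))
ps=np.array(ps);t=ps[(ps[:,2]>.120)&(ps[:,2]<.132)];print(len(t))
print("bar rect",cv2.minAreaRect((t[:,:2]*1000).astype(np.float32)))
```

```text
[0.5206161  0.2257019  0.17613675] [ 3.98101914e-04 -1.10710524e-01  9.93852611e-01 -9.09763835e-05]
1988
bar rect ((519.2989501953125, 229.4572296142578), (48.785423278808594, 15.954390525817871), 13.576712608337402)
```

View pics/w12.png

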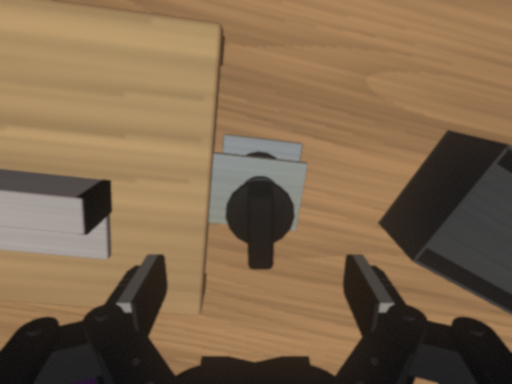

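The bar is centred between the tips, about 4 mm to the right. I correct, go down and grip.

>>> move_arm:
  fingers: [-1,-1,-1,-1,1,1,1,1,1,1,1,1]
  delta_pos:
    - [0,0.4,1]
    - [0,0,2]
    - [0,0,1.9]
    - [0,0,0]
    - [0,0,0]
    - [0,0,0]
    - [0,0,0]
    - [0,0,0]
    - [0,0,0]
    - [0,0,0]
    - [0,0,0]
    - [0,0,0]
  yaw: [-0.015,0,0,0,0,0,0,0,0,0,0,0]
  newtons: 70

```text
t: 11.6
ee_pos: [0.5201, 0.2291, 0.1273]
ee_rot: [0.0, -0.118, 0.993, -0.001]
force: [-1.2, -4.3, 7.9]
gripper_width: 0.015
```

Run:
```python
from h import *
s=env.get_state();print(s["ee_pos"],s["force"],s["wrist_torque"],s["gripper_width"],s["qpos"])
m,I,D=snap("wrist","w13")
m,I,D=snap("top","t13");cv2.imwrite("pics/c13.png",cv2.resize(I[150:240,165:290,::-1],None,fx=5,fy=5,interpolation=2))
```

```text
[0.52006134 0.22906748 0.12728551] [-1.19933877 -4.2924151   7.89092046] [-0.90041289  0.20757728 -0.14373303] 0.015031193187572695 [ 0.01294361  0.55445258 -0.70468632  1.88593121  0.46542869  0.87090059
  0.88142518]
```

View pics/w13.png

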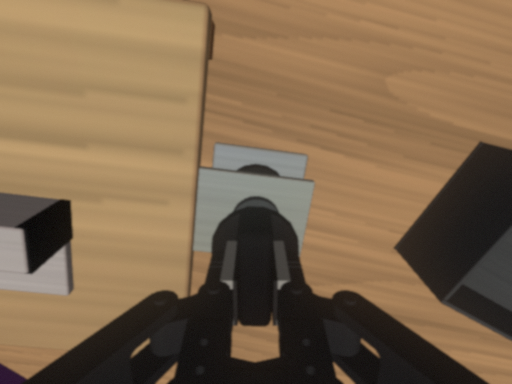

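View pics/c13.png

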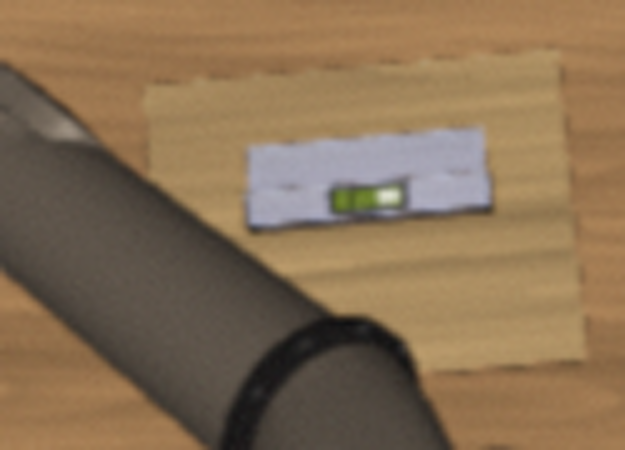

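Gripped. I turn clockwise (tool yaw positive) by 1.44 rad.

>>> move_arm:
  fingers: [1,1,1,1,1,1,1,1,1,1,1,1]
  delta_pos:
    - [0,0,0]
    - [0,0,0]
    - [0,0,0]
    - [0,0,0]
    - [0,0,0]
    - [0,0,0]
    - [0,0,0]
    - [0,0,0]
    - [0,0,0]
    - [0,0,0]
    - [0,0,0]
    - [0,0,0]
  yaw: [0.12,0.12,0.12,0.12,0.12,0.12,0.12,0.12,0.12,0.12,0.12,0.12]

```text
t: 12.7
ee_pos: [0.5203, 0.2295, 0.1273]
ee_rot: [0.001, 0.568, 0.823, 0.0]
force: [0.8, -3.0, 4.7]
gripper_width: 0.014
```

>>> move_arm:
  fingers: [1,1,1,1,1,1,1,1,1,1,1,1]
  delta_pos:
    - [0,0,0]
    - [0,0,0]
    - [0,0,0]
    - [0,0,0]
    - [0,0,0]
    - [0,0,0]
    - [0,0,0]
    - [0,0,0]
    - [0,0,0]
    - [0,0,0]
    - [0,0,0]
    - [0,0,0]
  yaw: [0,0,0,0,0,0,0,0,0,0,0,0]

```text
t: 13.7
ee_pos: [0.5203, 0.2295, 0.1272]
ee_rot: [0.001, 0.565, 0.825, 0.0]
force: [0.3, -3.0, 6.8]
gripper_width: 0.0148
```

Run:
```python
from h import *
s=env.get_state();print(s["t"],s["ee_pos"],s["ee_rot"],s["force"],s["wrist_torque"],s["gripper_width"],s["qpos"])
m,I,D=snap("top","t14");cv2.imwrite("pics/c14.png",cv2.resize(I[170:205,205:270,::-1],None,fx=10,fy=10,interpolation=2))
m,I,D=snap("wrist","w14")
```

```text
13.7 [0.52026755 0.22949313 0.12724242] [8.36496167e-04 5.64535946e-01 8.25408049e-01 1.36822027e-04] [ 0.29415508 -3.00180414  6.78156461] [-0.91051661  0.00837016 -0.14035658] 0.014753168844287226 [-0.23739552  0.48219695 -0.36895292  1.90256386  0.23773826  0.7982204
 -0.36377845]
```

View pics/c14.png

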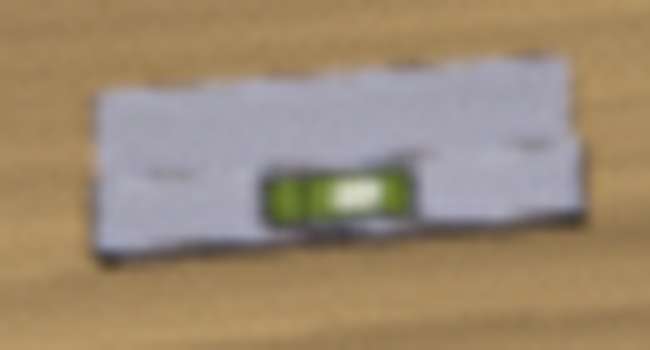

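View pics/w14.png

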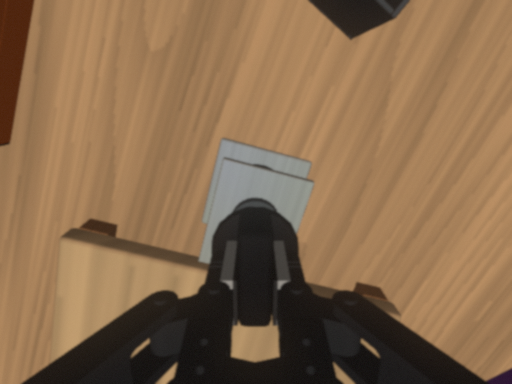

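Top crop: the vial spans (262–412) and the bubble is centred at ~357 against a middle of 337, so about 7.5 mm remains. I turn a further 0.5 rad and wait.

>>> move_arm:
  fingers: [1,1,1,1,1,1,1,1,1,1,1,1]
  delta_pos:
    - [0,0,0]
    - [0,0,0]
    - [0,0,0]
    - [0,0,0]
    - [0,0,0]
    - [0,0,0]
    - [0,0,0]
    - [0,0,0]
    - [0,0,0]
    - [0,0,0]
    - [0,0,0]
    - [0,0,0]
  yaw: [0.12,0.12,0.12,0.12,0,0,0,0,0,0,0,0]

```text
t: 14.8
ee_pos: [0.5204, 0.2295, 0.1273]
ee_rot: [0.001, 0.745, 0.668, 0.001]
force: [0.7, -5.2, 5.5]
gripper_width: 0.0145
```

>>> move_arm:
  fingers: [1,1,1,1,1,1,1,1,1,1,1,1]
  delta_pos:
    - [0,0,0]
    - [0,0,0]
    - [0,0,0]
    - [0,0,0]
    - [0,0,0]
    - [0,0,0]
    - [0,0,0]
    - [0,0,0]
    - [0,0,0]
    - [0,0,0]
    - [0,0,0]
    - [0,0,0]
  yaw: [0,0,0,0,0,0,0,0,0,0,0,0]

```text
t: 15.8
ee_pos: [0.5204, 0.2295, 0.1273]
ee_rot: [0.001, 0.745, 0.668, 0.001]
force: [0.9, -4.4, 6.4]
gripper_width: 0.015
```

>>> move_arm:
  fingers: [1,1,1,1,1,1,1,1,1,1,1,1]
  delta_pos:
    - [0,0,0]
    - [0,0,0]
    - [0,0,0]
    - [0,0,0]
    - [0,0,0]
    - [0,0,0]
    - [0,0,0]
    - [0,0,0]
    - [0,0,0]
    - [0,0,0]
    - [0,0,0]
    - [0,0,0]
  yaw: [0,0,0,0,0,0,0,0,0,0,0,0]

```text
t: 16.8
ee_pos: [0.5204, 0.2295, 0.1273]
ee_rot: [0.001, 0.745, 0.668, 0.001]
force: [1.4, -4.3, 6.3]
gripper_width: 0.0147
```

```bash
cat >> h.py <<'E'
def bub(I,tag,x0=205,y0=170,w=65,h=35,k=10):
    c=cv2.resize(I[y0:y0+h,x0:x0+w,::-1],None,fx=k,fy=k,interpolation=2);cv2.imwrite(f"pics/{tag}.png",c)
    a=I[y0:y0+h,x0:x0+w].astype(float)
    g=np.clip(a[:,:,1]-a[:,:,2],0,None) # green minus blue
    cols=np.where(g.max(0)>40)[0]; print("green cols",cols.min()+x0,cols.max()+x0)
E
python3 - <<'E'
from h import *
s=env.get_state();print(s["t"],s["force"],s["qpos"][6])
m,I,D=snap("top","t15");bub(I,"c15")
E
```

```text
16.8 [ 1.38163238 -4.25236257  6.30870802] -0.7801216429883046
green cols 205 269
```

View pics/c15.png

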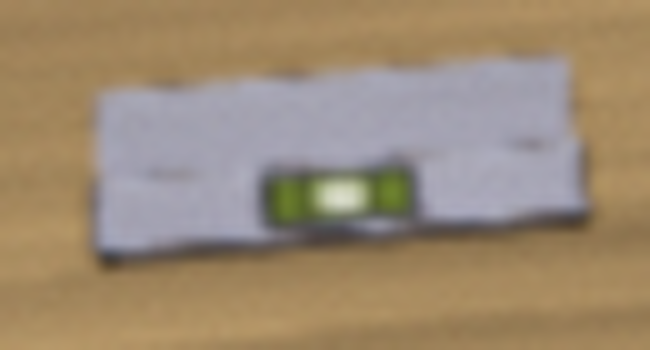

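The bubble is centred at ~342 between lines at ~308 and ~375. I release and move over the level, turning so that the jaws lie along it.

>>> move_arm:
  fingers: [-1,-1,-1,-1,-1,-1,-1,-1,-1,-1]
  delta_pos:
    - [0,0,0]
    - [0,0,0]
    - [0,0,0]
    - [0,0,0]
    - [0,0,0]
    - [0,0,-2]
    - [0,0,-3]
    - [0,0,-3]
    - [0,0,-2]
    - [0,0,0]
  yaw: [0,0,0,0,0,0,0,0,0,0]

```text
t: 17.68
ee_pos: [0.5214, 0.232, 0.2311]
ee_rot: [0.001, 0.745, 0.667, 0.004]
force: [0.6, 0.3, 0.0]
gripper_width: 0.0852
```

>>> move_arm:
  fingers: [1,1,1,1,1,1,1,1,1,1,1,1]
  delta_pos:
    - [-3.6,1,0]
    - [-3.6,1,0]
    - [-3.6,1,0]
    - [-3.6,1,0]
    - [-3.6,0.5,0]
    - [-1.2,0,0]
    - [0,0,0]
    - [0,0,0]
    - [0,0,0]
    - [0,0,0]
    - [0,0,0]
    - [0,0,0]
  yaw: [0,0,0,0,0,0,-0.12,-0.12,-0.12,-0.12,-0.12,-0.12]

```text
t: 18.68
ee_pos: [0.5422, 0.035, 0.2255]
ee_rot: [-0.001, 0.46, 0.888, -0.0]
force: [-0.4, -0.1, 0.2]
gripper_width: 0.0001
```

>>> move_arm:
  fingers: [1,1,1,1,1,1,1,1,1,1,1,1]
  delta_pos:
    - [0,0,0]
    - [0,0,0]
    - [0,0,0]
    - [0,0,0]
    - [0,0,0]
    - [0,0,0]
    - [0,0,0]
    - [0,0,0]
    - [0,0,0]
    - [0,0,0]
    - [0,0,0]
    - [0,0,0]
  yaw: [-0.12,-0.12,-0.12,-0.12,-0.12,-0.12,-0.12,-0.12,-0.12,0,0,0]

```text
t: 19.68
ee_pos: [0.5425, 0.0347, 0.226]
ee_rot: [-0.0, -0.057, 0.998, 0.0]
force: [-0.2, 0.4, -0.2]
gripper_width: 0.0001
```

Run:
```python
from h import *
s=env.get_state();print(s["t"],s["ee_pos"],s["ee_rot"],s["force"],s["gripper_width"])
m,I,D=snap("wrist","w16");m,I,D=snap("side","s16")
```

```text
19.6833 [0.54253094 0.03471933 0.22596532] [-2.48251412e-04 -5.74924950e-02  9.98345905e-01  6.67121524e-05] [-0.22063991  0.37366151 -0.22657728] 6.672155200463678e-05
```

View pics/w16.png

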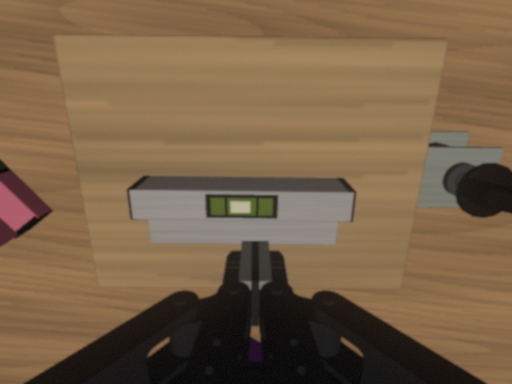

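Wrist view: the level is square on the shelf and the bubble (240,207) sits centrally in the vial (207–277). Next I measure the ledge centre.

Run:
```python
from h import *
m=cams.camera_model("wrist");D=np.load("pics/w16.npy");I=cv2.imread("pics/w16.png")
s=env.get_state();a=2*np.arctan2(s["ee_rot"][2],s["ee_rot"][1]);print(s["ee_pos"],a)
tx=np.array([np.cos(a),np.sin(a)]);ty=np.array([np.sin(a),-np.cos(a)])
A=[onz(m,*p,.112)[:2] for p in[(130,219),(353,221)]]
print("tall far top edge",A, dep(m,D,200,212),dep(m,D,300,214))
B=[onz(m,*p,.078)[:2] for p in[(150,241),(336,243)]];print("ledge far edge",B,dep(m,D,200,232),dep(m,D,300,233))
e=(A[1]-A[0]);e/=np.linalg.norm(e);print("ang",np.arctan2(-e[0],e[1]))
n=np.array([e[1],-e[0]]);
print("lens",np.linalg.norm(A[1]-A[0]),np.linalg.norm(B[1]-B[0]),"ledge width",(np.mean(B,0)-np.mean(A,0))@n)
t=(np.mean(A,0)+np.mean(B,0))/2;print("target",t,"along check",(np.mean(A,0)-np.mean(B,0))@e)
d=t-s["ee_pos"][:2];print("tool dx,dy cm",d@tx*100,d@ty*100)
k=onz(m,440,45,.07),onz(m,55,38,.07);print(k)
```

```text
[0.5426311  0.03470629 0.22614204] 3.2578662735335393
tall far top edge [array([ 0.57359124, -0.06352247]), array([0.55429583, 0.11785651])] [ 0.56083272 -0.00706696  0.11191868] [0.55339299 0.07385881 0.1114497 ]
ledge far edge [array([ 0.61129197, -0.05777832]), array([0.59277603, 0.12000511])] [ 0.5956912  -0.01051793  0.07896171] [0.58655408 0.08401565 0.07735981]
ang 0.10598310482261489
lens 0.18240243637756656 0.17874504055920218 ledge width 0.038294205522535915
target [0.58298877 0.02914021] along check 0.00010516179789506545
tool dx,dy cm -3.943943867503403 -1.0210463443621018
(array([0.41166116, 0.17021998, 0.07      ]), array([ 0.44216542, -0.13684054,  0.07      ]))
```

>>> move_arm:
  fingers: [1,1,1,1,1,1,1,1]
  delta_pos:
    - [-2,-0.5,0]
    - [-1.9,-0.5,0]
    - [0,0,0]
    - [0,0,3]
    - [0,0,3]
    - [0,0,3]
    - [0,0,2.5]
    - [0,0,0]
  yaw: [0,0,0,0,0,0,0,0]

```text
t: 20.45
ee_pos: [0.5788, 0.0287, 0.1065]
ee_rot: [-0.004, -0.059, 0.998, -0.0]
force: [-1.3, -0.1, -0.5]
gripper_width: 0.0001
```

Run:
```python
from h import *
s=env.get_state();print(s["t"],s["ee_pos"],s["ee_rot"],s["force"],s["gripper_width"])
m,I,D=snap("wrist","w17");m,I,D=snap("side","s17");cv2.imwrite("pics/cs17.png",cv2.resize(I[150:260,190:320,::-1],None,fx=5,fy=5,interpolation=2))
```

```text
20.45 [0.57880807 0.02872662 0.10646242] [-4.46281384e-03 -5.87077200e-02  9.98265222e-01 -1.82741889e-04] [-1.30688977 -0.07770006 -0.52484182] 0.0001208760528039873
```

View pics/w17.png

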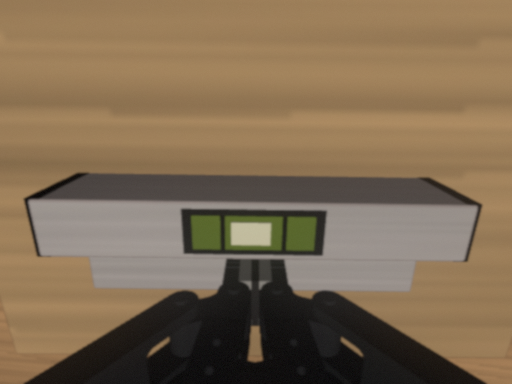

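View pics/cs17.png

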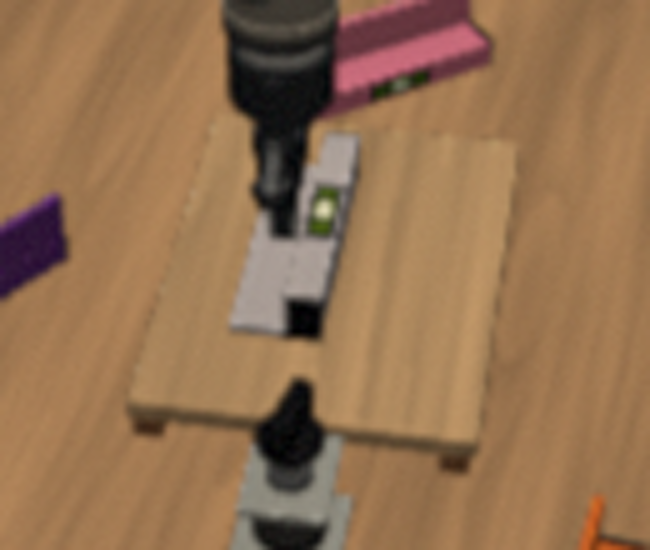

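Close wrist view: the bubble at (251,234) is between lines 222 and 284, about 1 mm off the middle. The fingers stand over the ledge clear of the tall part. I let the arm settle and ease down.

>>> move_arm:
  fingers: [1,1,1,1]
  delta_pos:
    - [0,0,0]
    - [0,0,0]
    - [0,0,0]
    - [0,0,0]
  yaw: [0,0,0,0]

```text
t: 20.88
ee_pos: [0.5834, 0.0293, 0.1126]
ee_rot: [0.001, -0.059, 0.998, -0.0]
force: [-0.3, -0.1, -1.2]
gripper_width: -0.0002
```

>>> move_arm:
  fingers: [1,1,1,1,1,1]
  delta_pos:
    - [0,0,0.2]
    - [0,0,0.2]
    - [0,0,0.1]
    - [0,0,0.1]
    - [0,0,0]
    - [0,0,0]
  yaw: [0,0,0,0,0,0]

```text
t: 21.38
ee_pos: [0.5826, 0.0293, 0.1051]
ee_rot: [-0.0, -0.059, 0.998, 0.0]
force: [-0.2, -0.5, -0.2]
gripper_width: 0.0
```

>>> move_arm:
  fingers: [1,1,1,1,1,1,1]
  delta_pos:
    - [0,0,0.1]
    - [0,0,0.1]
    - [0,0,0.1]
    - [0,0,0.1]
    - [0,0,0]
    - [0,0,0]
    - [0,0,0]
  yaw: [0,0,0,0,0,0,0]

```text
t: 21.97
ee_pos: [0.5827, 0.0292, 0.1013]
ee_rot: [0.0, -0.059, 0.998, -0.0]
force: [0.4, 0.1, -0.4]
gripper_width: 0.0003
```

>>> move_arm:
  fingers: [1,1,1,1]
  delta_pos:
    - [0,0,0.1]
    - [0,0,0]
    - [0,0,0]
    - [0,0,0]
  yaw: [0,0,0,0]

```text
t: 22.3
ee_pos: [0.5827, 0.0292, 0.1003]
ee_rot: [0.0, -0.059, 0.998, 0.0]
force: [0.0, -0.5, -0.4]
gripper_width: -0.0006
```

>>> move_arm:
  fingers: [1,1,1,1]
  delta_pos:
    - [0,0,0.05]
    - [0,0,0.05]
    - [0,0,0]
    - [0,0,0]
  yaw: [0,0,0,0]

```text
t: 22.63
ee_pos: [0.5828, 0.0293, 0.1]
ee_rot: [0.0, -0.059, 0.998, -0.0]
force: [-2.1, -1.0, 6.1]
gripper_width: 0.0005
```

>>> move_arm:
  fingers: [1,1,1,1]
  delta_pos:
    - [0,0,0.05]
    - [0,0,0]
    - [0,0,0]
    - [0,0,0]
  yaw: [0,0,0,0]

```text
t: 22.97
ee_pos: [0.5828, 0.0293, 0.0999]
ee_rot: [0.0, -0.059, 0.998, -0.0]
force: [-3.5, 0.8, 9.9]
gripper_width: -0.0001
```

>>> move_arm:
  fingers: [1,1,1,1,1,1,1,1]
  delta_pos:
    - [0.03,0,0]
    - [0,0,0]
    - [0,0,0]
    - [0,0,0]
    - [0,0,0]
    - [0,0,0]
    - [0,0,0]
    - [0,0,0]
  yaw: [0,0,0,0,0,0,0,0]

```text
t: 23.63
ee_pos: [0.5828, 0.0293, 0.0999]
ee_rot: [0.001, -0.059, 0.998, -0.0]
force: [-2.7, -0.8, 9.3]
gripper_width: -0.0004
```

>>> move_arm:
  fingers: [1,1,1,1,1,1,1,1]
  delta_pos:
    - [0,0,0]
    - [0,0,0]
    - [0,0,0]
    - [0,0,0]
    - [0,0,0]
    - [0,0,0]
    - [0,0,0]
    - [0,0,0]
  yaw: [0,0,0,0,0,0,0,0]

```text
t: 24.3
ee_pos: [0.5828, 0.0293, 0.0999]
ee_rot: [0.001, -0.059, 0.998, -0.0]
force: [-1.9, -0.6, 9.4]
gripper_width: 0.0002
```

Run:
```python
from h import *
s=env.get_state();print(s["t"],s["ee_pos"],s["force"])
m,I,D=snap("wrist","w18")
for i in range(4):
    cams.read_camera("wrist");s=env.get_state();print(s["t"],s["force"].round(1))
m,I,D=snap("top","t18");m,I,D=snap("side","s18")
```

```text
24.3 [0.58278304 0.02927326 0.09990931] [-1.8553718  -0.55499141  9.44863478]
24.4 [-2.7  0.2  9. ]
24.45 [-2.8 -1.4  9.4]
24.5 [-2.3 -0.6  9.1]
24.55 [-2.3 -0.3  8. ]
```

View pics/w18.png

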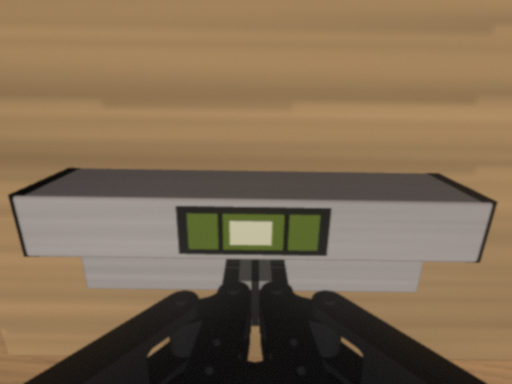

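View pics/s18.png

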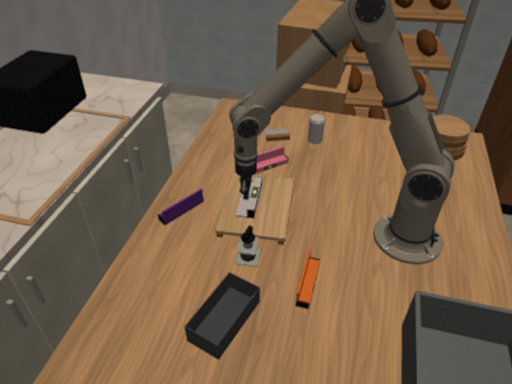

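The bubble (250,233) lies between lines 220 and 287. The force averages ~9 N; I trim a little.

>>> move_arm:
  fingers: [1,1,1,1,1,1,1,1,1,1]
  delta_pos:
    - [0.06,0,0.02]
    - [0,0,0]
    - [0,0,0]
    - [0,0,0]
    - [0,0,0]
    - [0,0,0]
    - [0,0,0]
    - [0,0,0]
    - [0,0,0]
    - [0,0,0]
  yaw: [0,0,0,0,0,0,0,0,0,0]

```text
t: 25.48
ee_pos: [0.5827, 0.0293, 0.0999]
ee_rot: [0.001, -0.059, 0.998, -0.0]
force: [-1.2, -0.4, 8.2]
gripper_width: -0.0002
```

Run:
```python
from h import *
F=[]
for i in range(10):
    cams.read_camera("wrist");F.append(env.get_state()["force"])
print(np.mean(F,0),np.std(F,0),env.get_state()["ee_pos"])
m,I,D=snap("wrist","w19")
```

```text
[-1.33522177 -0.38574242  8.77535676] [0.48428376 0.52942596 0.39622195] [0.58275886 0.02926453 0.09992071]
```

>>> move_arm:
  fingers: [1,1,1,1,1,1,1,1,1,1,1,1]
  delta_pos:
    - [0.05,0,0.03]
    - [0,0,0]
    - [0,0,0]
    - [0,0,0]
    - [0,0,0]
    - [0,0,0]
    - [0,0,0]
    - [0,0,0]
    - [0,0,0]
    - [0,0,0]
    - [0,0,0]
    - [0,0,0]
  yaw: [0,0,0,0,0,0,0,0,0,0,0,0]

```text
t: 27.03
ee_pos: [0.5827, 0.0293, 0.0999]
ee_rot: [0.002, -0.059, 0.998, -0.0]
force: [-0.9, -1.0, 10.2]
gripper_width: 0.0001
```

Run:
```python
from h import *
F=[]
for i in range(10):
    cams.read_camera("wrist");F.append(env.get_state()["force"])
print(np.mean(F,0),np.std(F,0),env.get_state()["ee_pos"],F[0],F[-1])
m,I,D=snap("wrist","w20")
```

```text
[-0.81344575 -0.4556921   9.73897801] [0.4832496  0.52468216 0.36285373] [0.58271372 0.02926508 0.0999095 ] [-0.68390221 -0.37797646  9.9711844 ] [-0.34980149 -0.60776836 10.01089051]
```

View pics/w20.png

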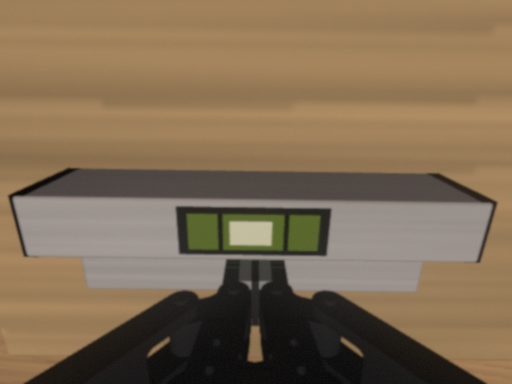

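The force is steady at about 9.7 N, nearly vertical, and the bubble (250,233) is between lines 220 and 287. I hand in while pressing.

Run:
```python
from h import *
print(ticket.finish_job());s=env.get_state();print(s["t"],s["force"])
```

```text
the job is handed in; nothing more can be done
None
the job is handed in; nothing more can be done
```

The job is handed in at about 27.5 s, with the fingers still pressing on the level and the bubble between the lines.

**What I did**
- I pushed the plate with both open fingertips to tip the level onto its base. A second gentle push squared it with the shelf.
- I gripped the knob and turned the foot 1.92 rad clockwise, checking the bubble part way and again at the end.
- I let go and pressed with shut fingers on the middle of the ledge, well clear of the knob.

**Last checks**
- **Force:** it averaged 9.7 N downward over ten readings, with less than 1 N sideways.
- **Bubble:** it sat about 1 mm from the middle of the vial in the wrist camera. The top camera had also shown it centred before I let go of the knob.
- **Level:** it was parallel to the shelf to within about 0.01 rad. I never touched the tin, shaker or scraper.

**What disagreed**
- Two wrist pictures were taken while the arm was still settling, so their positions were 2 to 8 mm out in y. I corrected the knob one by the arm's movement and confirmed it with a fresh picture before gripping.
- The first height estimates from pairs of pictures scattered, by 5 to 10 mm from the top and side cameras and by up to about 30 mm from the first wrist picture. The depth readings agreed with the stated heights, so I used those.

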